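# Set the drying cabinet's flap to its second stay hole

## Robot

A 7-joint arm with a two-finger parallel gripper is mounted at the origin on a cart in front of the work surface, level with it; the furniture and walls round the work are solid. World frame = base frame: x ahead of the robot, y to its left, z up, the work surface at z = 0. Lengths are in mm, angles in rad, forces in N, time in s.
With the tool pointing down it reaches from about 350 to 775 mm from the base axis. Payload 3.1 kg.
Tool frame: the origin (TCP) lies midway between the tips of the shut fingers; the grasp point (between the pads) lies 19 mm behind it; z points along the fingers, y is the line along which they close (so a half turn about z gives the same grasp; the last joint's range is limited). The gripper opens to 85 mm and grips with 20 to 120 N. Pads are 22 mm wide; open, the fingers measure 114 mm over their backs; the gripper's body (76 mm by 85 mm) begins 54 mm behind the grasp point. The pads swing forward as they close: fully open they stand 13 mm farther back than shut.
Start: joints at [-1.195, 0.311, 0.014, 1.512, -0.004, 1.319, -0.027], TCP at [223.139, 502.719, 231.304] pointing down, gripper open.
Joint ranges: [-2.7, 2.7], [-0.3, 1.91], [-1.27, 1.3], [0.12, 2.57], [-1.44, 4.58], [0.2, 2.03], [-3.05, 3.05]. Speed limits (rad/s): [2.79, 2.79, 3.14, 3.14, 3.14, 3.14, 3.14].

## Interface

Orientations are given as a unit quaternion [w, x, y, z].
In Python, from workcell import ctrl gives the robot as it stands. Calls block until the motion is done:
- ctrl.move_ptp(position, orientation): joint-space move of the TCP to a pose.
- ctrl.move_linear(position, attitude=None, rate=150, max_force=None): straight line of the TCP; attitude=None keeps the orientation; rate is the mean speed in mm/s. With max_force (N) it stops when the force on the tool has changed by that much, and returns True; else False.
- ctrl.goto_joints(angles): joint-space move.
- ctrl.gripper_to(opening, f_grip=None): finger opening in mm; f_grip is the grip in N (None keeps the last); returns when the fingers have stopped.
- ctrl.dwell(seconds).
- ctrl.ik(position, orientation): joint angles nearest the present ones, or None.
- ctrl.sense(): the state.
- ctrl.grab_frame(name): name is "scene" or "top" or "wrist"; returns (picture, depth): 384x512x3 uint8, red, green, blue; 384x512 float32, mm along the optical axis (not along the pixel's ray), 0 where there is no reading.
- ctrl.camera_model(name): a dict with "intrinsics" (3x3 intrinsics, pixels), "R" (3x3) and "t" (3): a world point X has camera coordinates R X + t. Camera axes: x right, y down, z forward; pixel columns grow to the right and rows downward; lengths in mm; the calibration is good to about 2 mm. A picture is of the moment at which its call begins: read the wrist's pose just before it. camera_model takes no time and is no camera call; for the wrist camera it gives the pose at the moment of the call.
A pose or a line that the arm cannot do raises ctrl.Unreachable and nothing moves.
- ctrl.finish_job(): hands the job in; it is judged then, once.
The state is a dict: "clock": time; "joint_positions": joint angles; "joint_velocities": joint speeds; "joint_efforts": joint torques, N m; "ee_pos": TCP position; "orientation": TCP orientation; "force": force on the tool from outside, world axes, zero at the start; "ft_torque": the same for the moment, N m; "grip_width": finger opening in mm; "gripper_force": force on a finger pad.
Only numpy, scipy, OpenCV 4.12 (cv2) and the standard library are available. Lean on these libraries where they do the work, as an engineer would, in place of code of your own. Each camera call takes 0.05 s, during which the arm holds its last target. There are 200 camera calls.

## Task

The front flap of the small drying cabinet hangs too far open. Push it up and tip its perforated stay arm back over the roof, so that the second hole, counted from the arm's pivot on the flap, drops over the fixed peg and the arm lies down on the peg's collar. Leave the vial on the roof and the things on the desk where they are.

Things in the scene. Friction and masses are not known exactly. Their poses are not given: they have to be found in the camera images.
- cabinet: white sheet-metal drying cabinet, 200 deep (x) x 260 wide (y) x 150 high, fixed to the desk. Origin under its centre on the desk; x points to its back, y to its left seen from the front, z up. Its front (x = -100) is closed by the flap; roof top at z = 150. The peg stands on the roof at x = -50, y = +85.
- flap (a joint): angle of the front flap in rad: 0 shut (upright), grows as it leans out to the front, stop at 0.95. A bottom-hung aluminium frame with a clear pane, 252 wide, 128 high, 8 thick, hinged along the cabinet's y at x = -100, z = 22 of the cabinet. Its stiff friction hinge lets it stay where it is left; 1 to 4 N at the pull moves it either way. With the second hole on the peg it stands at about 0.35.
- handle (a point): middle of the flap's pull: an aluminium strip that continues the flap upward above its top rail, ending in a rolled bead 10 thick and 90 long, parallel to y. The point is the bead's middle: 150 above the hinge line along the flap, 4 outside the hinge plane, at y = -30 of the cabinet. The bead can be pushed from the front or pinched from above. Axes as the flap's: x inward, z up along the flap.
- stay (a joint): angle of the stay arm against the flap in rad; the arm's rise above level, tail up, is stay + flap. At the start it is parked standing up, leaning to the front on its stop (1.5); with the flap pushed up to the second-hole width it still leans about 0.3 rad forward of upright. The pivot has little friction: pushed back past upright, the arm falls slowly by itself onto the peg.
- stay_pivot (a point): pivot pin of the stay arm, on a bracket at the top edge of the flap: 150 above the hinge line along the flap, 4 outside the hinge plane, at y = +85 of the cabinet. The arm is a flat steel strip 24 wide (along y), 4 thick, 184 long from the pivot to its round end, mass about 0.06 kg, with four round holes of 11 diameter at 85, 105, 125 and 145 from the pivot.
- hole1 (a point): first hole of the stay arm, 85 from the pivot: centre of the hole on the arm's underside
- hole2 (a point): second hole of the stay arm, 105 from the pivot, the one to use: centre of the hole on the arm's underside
- hole3 (a point): third hole of the stay arm, 125 from the pivot: centre of the hole on the arm's underside
- stay_knob (a point): small round steel knob on the upper face at the tail of the stay arm, 170 from the pivot: 12 diameter, 21 high, it can be pinched to lift the arm again; the point is in the knob, 14 above the arm's mid-plane
- peg_collar (a point): centre of the top of the peg's collar, 160 above the desk: the collar is 19 diameter and stands 10 above the roof; the pin on it is 7.6 diameter, round-nosed, 14 high, upright. The arm is seated when its underside lies on the collar, and rides about 14 higher on the pin's nose when a hole is not over it.
- roof_vial: white capped vial, 34 diameter, 56 high, standing loose on the cabinet roof behind the peg; origin under its centre. Leave it.
- beaker: small glass beaker, 57 diameter, 66 high, beside the cabinet on its left; origin under its centre. Leave it.
- petri_dish: clear dish, 55 diameter, 14 high, on the desk in front of the cabinet on its left; origin under its centre. Leave it.
- syringe: plastic syringe, 105 long, lying on the desk; origin under its middle. Leave it.
- pen: black pen, 145 long, lying on the desk near the robot; origin under its middle. Leave it.
- clip: small binder clip, 30 x 19 x 27; origin under its middle. Leave it.

How it is judged (in metres and radians):
On the way, in this order (a step that is already met when the one before it is completed fails the run):
1. the flap has been pushed up from wide open, to within 0.15 rad of the opening that the second hole sets (value of joint flap between 0.2 and 0.5 rad), for 0.1 s.
2. the second hole has dropped over the peg: within 4 mm of it sideways, the arm less than 5 mm above the collar (horizontal distance between hole2 and peg_collar below 0.004 m and z of hole2 in the frame of peg_collar below 0.005 m), for 0.2 s.
At the end, for the whole second after the job is handed in: The stay arm's second hole is over the peg (within 4 mm sideways) with the arm lying on the collar (its underside within 5 mm of the collar's top), and flap and arm are at rest (all of step 2 and z of hole2 in the frame of peg_collar above -0.005 m and velocity of joint flap between -0.05 and 0.05 rad/s and velocity of joint stay between -0.1 and 0.1 rad/s); the robot touches nothing.
It fails at once if the vial on the roof moved more than 15 mm or tipped (distance of roof_vial from where it was at the start of the episode above 0.015 m or angle between roof_vial's own z axis and vertical above 0.4 rad).
It fails at once if one of the things on the desk (beaker, dish, syringe, pen, binder clip) moved more than 20 mm (distance of any of beaker, petri_dish, syringe, pen, clip from where it was at the start of the episode above 0.02 m).
It also fails if it takes over 67 s, if anything falls off the work surface, if the arm or the gripper's body presses on something with over 40 N, if the wrist force passes 120 N, or if a joint passes its speed limit or range.

## Working session

There is one attempt and no reset: what is moved stays moved. The work goes in short steps, each a Python script; the robot and the scene stay as the last script left them, time stands still between calls to the robot, and variables do not carry over. Pictures are saved under pics/ and viewed, at most 10 in all, crops included, and the job is handed in when it is done.

```bash
mkdir -p pics; ls; python3 - <<'E'
from workcell import ctrl
import cv2, numpy as np
for n in("scene","top"):
    im,d=ctrl.grab_frame(n); cv2.imwrite(f"pics/{n}0.png",im[:,:,::-1]); np.savez(f"{n}0.npz",im=im,d=d,**ctrl.camera_model(n))
    c=ctrl.camera_model(n); print(n,c["intrinsics"].tolist(),(-c["R"].T@c["t"]).round(),c["R"].round(3).tolist())
s=ctrl.sense();print(s)
E
```

```text
pics
scene [[452.79522049392955, 0.0, 253.93388684699124], [0.0, 452.79522049392955, 188.58478777591048], [0.0, 0.0, 1.0]] [ 143. -399.  584.] [[0.847, -0.53, -0.022], [-0.283, -0.416, -0.864], [0.449, 0.739, -0.503]]
top [[427.34794618271604, 0.0, 258.0262418043386], [0.0, 427.34794618271604, 184.96667889973534], [0.0, 0.0, 1.0]] [338. 244. 982.] [[0.005, -1.0, 0.004], [-0.969, -0.006, -0.246], [0.247, -0.002, -0.969]]
{'clock': 0.1, 'joint_positions': array([-1.19469923,  0.31166526,  0.0139899 ,  1.51291918, -0.0043942 ,
        1.31918926, -0.02720244]), 'joint_velocities': array([ 0.00040124, -0.0008505 ,  0.00104356, -0.00199992, -0.00030386,
        0.00017773,  0.00095753]), 'joint_efforts': array([ 5.07719760e-04, -3.80855548e+01,  1.46757136e-01, -2.31240499e+01,
        1.23900778e-02,  8.17035965e-03, -1.18367822e-05]), 'ee_pos': array([222.88158667, 502.09354504, 230.309878  ]), 'orientation': array([-1.76357016e-04,  2.07344064e-01,  9.78267491e-01, -1.06063932e-03]), 'force': array([0.14771967, 0.2883397 , 0.10603293]), 'ft_torque': array([ 0.02696132, -0.04639012,  0.02808928]), 'gripper_force': 0.0, 'grip_width': 85.69497269018039}
```

View pics/scene0.png

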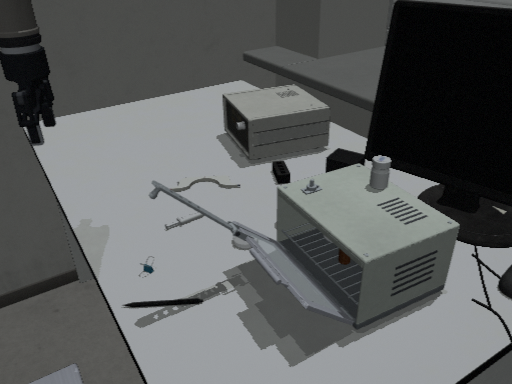

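View pics/top0.png

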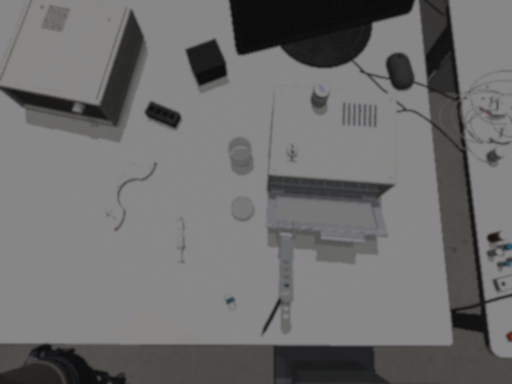

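The scene view shows the open flap with its pull bead at about (265,262), the pivot at (238,232), the stay arm reaching to (155,185), the peg at (311,186) and the vial at (380,172). In the top view the roof spans (272,85)–(397,190), the peg is at (292,153) and the bead runs (320–365,238). Next I fit the roof and the flap.

```bash
cat > h.py <<'E'
import numpy as np, cv2
def cloud(f):
    z=np.load(f); d=z["d"]; K=z["intrinsics"]; v,u=np.indices(d.shape)
    p=np.stack([(u-K[0,2])/K[0,0]*d,(v-K[1,2])/K[1,1]*d,d],-1)
    P=(p-z["t"])@z["R"]; P[d==0]=np.nan; return P,z
def proj(z,X):
    c=np.atleast_2d(X)@z["R"].T+z["t"]; q=c@z["intrinsics"].T; return q[:,:2]/q[:,2:]
E
python3 - <<'E'
from h import *
P,z=cloud("top0.npz")
for f,box in(("top0.npz",(250,80,410,200)),("scene0.npz",(270,165,450,300))):
    P,z=cloud(f); m=np.zeros(P.shape[:2],bool); m[box[1]:box[3],box[0]:box[2]]=1
    r=m&(abs(P[...,2]-150)<7)
    q=cv2.morphologyEx(r.astype(np.uint8),cv2.MORPH_OPEN,np.ones((3,3)))>0
    X=P[q]; R=cv2.minAreaRect(X[:,:2].astype(np.float32)); print(f,R,cv2.boxPoints(R).round(1).tolist(),np.median(X[:,2]))
    pk=m&(P[...,2]>157)&(P[...,2]<215); print("high pts")
    n,l,s,c=cv2.connectedComponentsWithStats(pk.astype(np.uint8))
    for i in range(1,n):
        if s[i,4]>4: Y=P[l==i]; print(s[i],np.median(Y,0).round(1),Y[:,2].max().round(1))
# flap/arm points in top
P,z=cloud("top0.npz")
for (u,v) in[(320,235),(342,239),(364,241),(286,238),(286,270),(286,300),(286,318),(275,230),(385,233)]:
    print((u,v),np.nanmedian(P[v-1:v+2,u-1:u+2].reshape(-1,3),0).round(0))
P,z=cloud("scene0.npz")
for (u,v) in[(265,262),(254,250),(280,276),(238,232),(155,187),(200,210),(310,296)]:
    print((u,v),np.nanmedian(P[v-1:v+2,u-1:u+2].reshape(-1,3),0).round(0))
E
```

```text
top0.npz ((663.89208984375, 85.17831420898438), (259.6315612792969, 201.62835693359375), 85.98601531982422) [[554.2000122070312, -37.29999923706055], [755.4000244140625, -51.400001525878906], [773.5, 207.60000610351562], [572.4000244140625, 221.6999969482422]] 149.47805610728605
high pts
[311  81  20  26 371] [727.5 117.9 203.6] 208.6
[288 147   9   9  63] [618.3 173.9 159.4] 173.8
scene0.npz ((660.1251220703125, 84.76307678222656), (262.2988586425781, 202.80223083496094), 86.08274841308594) [[550.0, -39.20000076293945], [752.2999877929688, -53.0], [770.2000122070312, 208.6999969482422], [567.9000244140625, 222.5]] 151.43500873887734
high pts
[369 165  21  23 398] [720.8 104.7 179. ] 203.1
[306 179  10  12  77] [614.4 170.8 161.8] 175.3
(320, 235) [468. 101.   1.]
(342, 239) [446.  73. 123.]
(364, 241) [442.  29. 121.]
(286, 238) [446. 186. 130.]
(286, 270) [390. 180.   1.]
(286, 300) [328. 195. 248.]
(286, 318) [287. 179.  -1.]
(275, 230) [481. 202.  -0.]
(385, 233) [461. -20. 104.]
(265, 262) [447.  72. 124.]
(254, 250) [449. 108. 123.]
(280, 276) [459.  46. 107.]
(238, 232) [453. 168. 122.]
(155, 187) [327. 193. 241.]
(200, 210) [392. 180. 183.]
(310, 296) [492.  12.  75.]
```

```bash
cat >> h.py <<'E'
Q=[0,np.cos(1.536),np.sin(1.536),0]
C=np.array([662.,85.]); yaw=-0.07
EX=np.array([np.cos(yaw),np.sin(yaw)]); EY=np.array([-EX[1],EX[0]])
def w(x,y,z): return [*(C+x*EX+y*EY),z]
def cab(P): d=np.asarray(P)[...,:2]-C; return np.stack([d@EX,d@EY,np.asarray(P)[...,2]],-1)
def bead(a): return -100-150*np.sin(a)-4*np.cos(a), 22+150*np.cos(a)-4*np.sin(a)
E
python3 - <<'E'
from h import *
from workcell import ctrl
s=ctrl.sense(); p=s["ee_pos"]
ctrl.gripper_to(0)
ctrl.move_linear([p[0],p[1],420])
ctrl.move_ptp(w(-262,-30,420),Q)
ctrl.move_linear(w(-262,-30,105),rate=200)
print(ctrl.sense()["ee_pos"],ctrl.sense()["force"])
x,z=bead(.83); ctrl.move_linear(w(x-20,-30,z-14),rate=60)
for a in (.7,.55,.43):
    x,z=bead(a); ctrl.move_linear(w(x-16,-30,z-14),rate=40)
    s=ctrl.sense(); print(a,s["ee_pos"].round(1),s["force"].round(1),s["clock"])
for n in("scene","top"):
    im,d=ctrl.grab_frame(n); cv2.imwrite(f"pics/{n}1.png",im[:,:,::-1]); np.savez(f"{n}1.npz",im=im,d=d,**ctrl.camera_model(n))
E
```

```text
[399.30602284  73.65618938 105.71047936] [0.65192562 0.24937316 0.2573447 ]
0.7 [439.4  70.5 119.5] [-11.6   0.9   7.1] 7.025
0.55 [459.6  69.3 133.8] [-8.  -0.6  5.9] 7.7333
0.43 [477.4  68.  142.8] [-5.2  0.2  3.7] 8.3333
```

View pics/scene1.png

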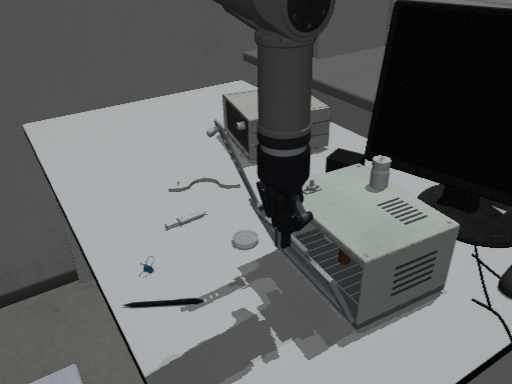

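The flap is now up, with its right rail running about (290,235)–(345,300), and the arm's tail stands at (213,130). I'll retract to in front of the stay arm and measure the flap angle there.

```bash
python3 - <<'E'
from h import *
from workcell import ctrl
ctrl.move_linear(w(-240,-30,142))
ctrl.move_linear(w(-275,-30,300),rate=250)
ctrl.move_linear(w(-285,85,300),rate=200)
for n in("scene","top"):
    im,d=ctrl.grab_frame(n); cv2.imwrite(f"pics/{n}2.png",im[:,:,::-1]); np.savez(f"{n}2.npz",im=im,d=d,**ctrl.camera_model(n))
    P,z=cloud(f"{n}2.npz"); X=cab(P); 
    rail=(X[...,0]<-108)&(X[...,0]>-230)&(abs(X[...,1])<128)&(X[...,2]>60)&(X[...,2]<172)
    b=rail&(abs(X[...,1]+30)<42); Y=X[b]; zt=np.percentile(Y[:,2],98); Y=Y[Y[:,2]>zt-8]
    print(n,"bead",len(Y),np.median(Y,0).round(1),zt.round(1))
    Y=X[rail]; print("angles",np.percentile(np.arctan2(-100-Y[:,0],Y[:,2]-22),[5,25,50,75,95]).round(3))
    k=(X[...,2]>200)&(abs(X[...,1]-85)<25)&(X[...,0]<-140)&(X[...,0]>-240);Y=X[k]
    if len(Y): print("arm",len(Y),np.polyfit(Y[:,2]-161,Y[:,0],1))
print(ctrl.sense()["clock"])
a=cv2.resize(cv2.imread("pics/scene2.png")[90:300,180:400],None,fx=2.7,fy=2.7);cv2.imwrite("pics/s2c.png",a)
E
```

```text
scene bead 250 [-171.7  -31.7  161. ] 163.1
angles [0.45  0.479 0.504 0.521 0.56 ]
arm 435 [  -0.39430369 -170.22060322]Traceback (most recent call last):
  File "<stdin>", line 10, in <module>
    return _quantile_unchecked(
        a, q, axis, out, overwrite_input, method, keepdims, weights)
    return _ureduce(a,
                    func=_quantile_ureduce_func,
    ...<5 lines>...
                    overwrite_input=overwrite_input,
                    method=method)
    r = func(a, **kwargs)
    result = _quantile(arr,
                       quantiles=q,
    ...<2 lines>...
                       out=out,
                       weights=wgt)
    slices_having_nans = np.isnan(arr[-1, ...])
                                  ~~~^^^^^^^^^
IndexError: index -1 is out of bounds for axis 0 with size 0
```

From the scene camera the bead puts the flap at about 0.44, and the arm's lean gives 0.446, so they agree. The pin will meet solid strip just beyond hole 2. I'll tip the arm now and then push the flap slowly until hole 2 drops over the pin.

```bash
python3 - <<'E'
from h import *
from workcell import ctrl
ctrl.move_linear(w(-190,85,300),rate=80)
print(ctrl.sense()["force"].round(1))
ctrl.move_linear(w(-140,85,300),rate=60)
print(ctrl.sense()["force"].round(1))
ctrl.move_linear(w(-250,60,300),rate=200)
ctrl.move_linear(w(-265,-30,260),rate=200)
x,z=bead(.44)
ctrl.move_linear(w(x-30,-30,z-14),rate=150)
for n in("scene","top"):
    im,d=ctrl.grab_frame(n); cv2.imwrite(f"pics/{n}3.png",im[:,:,::-1]); np.savez(f"{n}3.npz",im=im,d=d,**ctrl.camera_model(n))
print(ctrl.sense()["clock"])
a=cv2.resize(cv2.imread("pics/scene3.png")[90:300,180:450],None,fx=2.7,fy=2.7);cv2.imwrite("pics/s3c.png",a)
E
```

```text
[-0.  -0.4 -0.2]
[-0.5 -0.1  0.5]
15.4417
```

View pics/s3c.png

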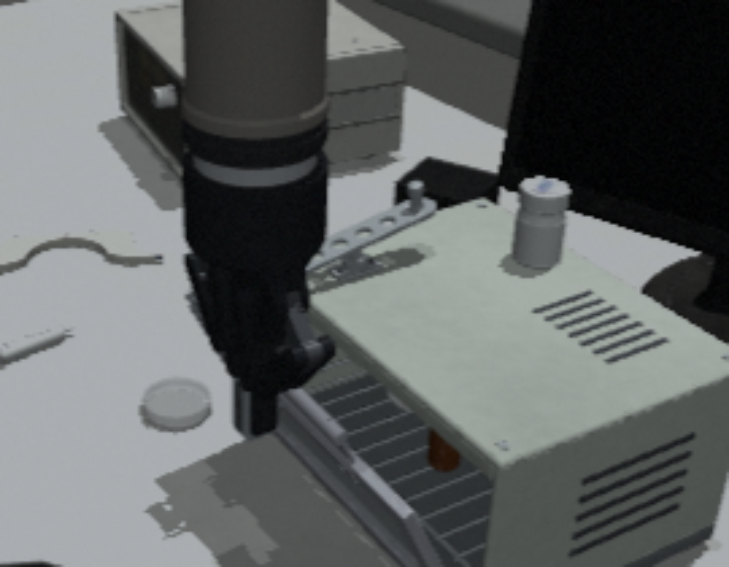

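The arm has tipped over and lies on the pin: its holes run (325,252)–(405,210) in the crop, the tail knob is at (415,190), and the vial is undisturbed. Now the slow push.

```bash
cat > tail.py <<'E'
from h import *
from workcell import ctrl
def tail(n):
    im,d=ctrl.grab_frame(n); np.savez(f"{n}_t.npz",im=im,d=d,**ctrl.camera_model(n)); cv2.imwrite(f"pics/{n}_t.png",im[:,:,::-1])
    X=cab(cloud(f"{n}_t.npz")[0])
    k=(X[...,2]>154)&(X[...,2]<260)&(abs(X[...,1]-85)<20)&(X[...,0]>-38)&(X[...,0]<45)
    Y=X[k]; s=[Y[(Y[:,0]>a)&(Y[:,0]<a+15)][:,2] for a in(-35,-20,-5)]
    return [np.median(t).round(1) if len(t) else None for t in s]
E
python3 - <<'E'
from tail import *
print(tail("scene"))
for a in (.43,.41,.40,.39,.38,.37,.36,.35,.345):
    x,z=bead(a); hit=ctrl.move_linear(w(x-16,-30,z-14),rate=15,max_force=15)
    s=ctrl.sense(); print(a,hit,s["force"].round(1),tail("scene"),round(s["clock"],1))
    if hit: break
a=cv2.resize(cv2.imread("pics/scene_t.png")[90:300,180:450],None,fx=2.7,fy=2.7);cv2.imwrite("pics/s4c.png",a)
E
```

```text
[np.float64(182.4), np.float64(185.9), np.float64(189.0)]
0.43 False [-2.2 -1.   1.8] [np.float64(182.9), np.float64(186.0), np.float64(188.7)] 16.7
0.41 False [-4.9  0.6  3.9] [np.float64(182.5), np.float64(185.3), np.float64(189.1)] 17.1
0.4 False [-4.7  0.4  4.1] [np.float64(182.2), np.float64(185.2), np.float64(189.2)] 17.4
0.39 False [-3.9 -1.2  2.7] [np.float64(182.2), np.float64(184.8), np.float64(189.2)] 17.7
0.38 False [-3.3 -0.   3.1] [np.float64(182.0), np.float64(184.0), np.float64(188.5)] 18.0
0.37 False [-2.7 -0.9  2.4] [np.float64(180.6), np.float64(182.9), np.float64(186.1)] 18.3
0.36 False [-2.2  0.7  2.3] [np.float64(175.4), np.float64(176.9), np.float64(179.3)] 18.6
0.35 False [-3.3  0.3  1.2] [np.float64(165.4), np.float64(165.2), np.float64(166.2)] 18.9
0.345 False [-4.2 -0.3  0.6] [np.float64(165.1), np.float64(165.0), np.float64(166.0)] 19.2
```

View pics/s4c.png

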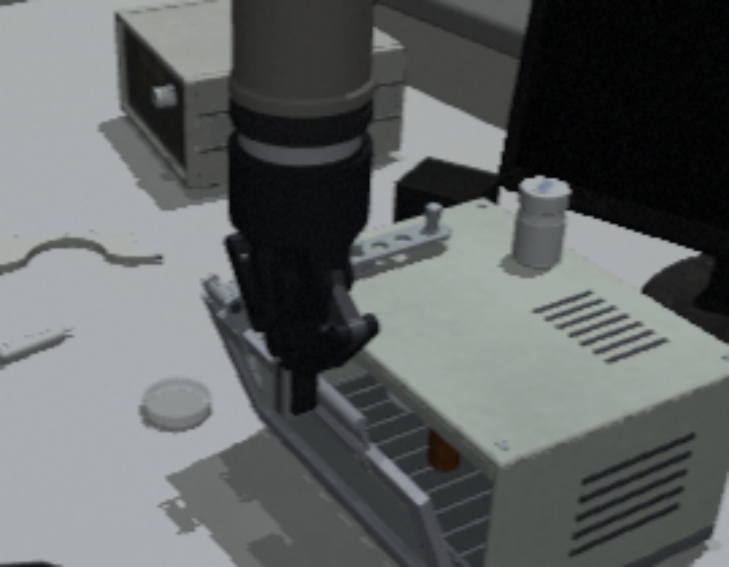

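The arm has dropped flat, with its top at about 165 mm (collar 160 plus 4 thick). Holes 3 and 4 are visible behind the peg at (378,243) and (403,238), so the peg is in hole 2. I'll retract and check.

```bash
python3 - <<'E'
from tail import *
ctrl.move_linear(w(-230,-30,145),rate=80)
ctrl.move_linear(w(-280,-60,330),rate=200)
ctrl.move_linear(w(-320,-160,380),rate=250)
ctrl.dwell(.5)
print(tail("scene"),tail("top"),ctrl.sense()["clock"],ctrl.sense()["force"].round(1))
a=cv2.resize(cv2.imread("pics/scene_t.png")[140:290,200:400],None,fx=3,fy=3)
b=cv2.resize(cv2.imread("pics/top_t.png")[80:250,250:410],None,fx=2.6,fy=2.6)[:450,:400]
b=cv2.resize(b,(200,225)); cv2.imwrite("pics/s5c.png",np.hstack([a,np.vstack([b,np.zeros_like(b)])]))
E
```

```text
[np.float64(165.2), np.float64(164.9), np.float64(165.9)] [np.float64(164.0), np.float64(163.5), np.float64(163.7)] 22.45 [-0.1 -0.5 -0.8]
```

View pics/s5c.png

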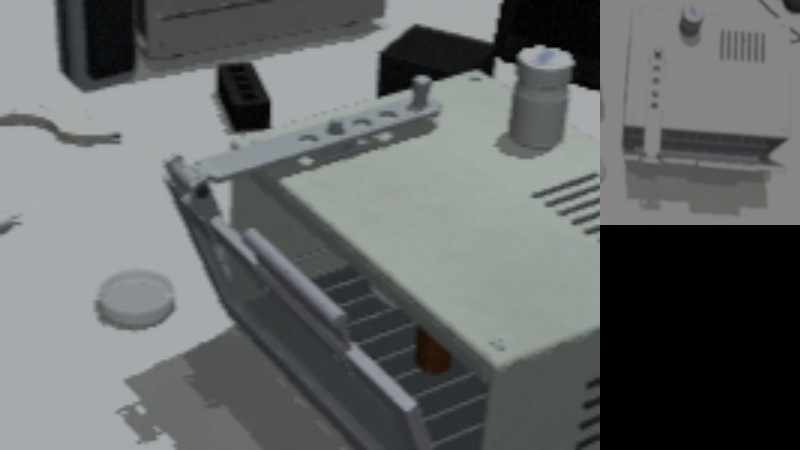

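The pin stands in the second hole at (336,127), with hole 1 in front at (308,138) and holes 3 and 4 behind at (362,122) and (388,114). The arm lies flat on the collar, and the robot is clear.

```bash
python3 -c "
from workcell import ctrl
print(ctrl.finish_job())"
```

```text
the job is handed in; nothing more can be done
None
```

The job is handed in: the flap is pushed up, the stay arm's second hole is over the peg with the arm lying flat on the collar, and the robot stands clear; the vial and desk things were not touched, though I did not measure them afterwards.

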